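# Draw the long paddle out of the half-covered utensil case

## Robot

A 6-joint arm with a two-finger parallel gripper is mounted at the origin on the work surface. World frame = base frame: x ahead of the robot, y to its left, z up, the work surface at z = 0. Lengths are in m, angles in rad, forces in N, time in s.
With the tool pointing down it reaches from about 0.375 to 0.9 m from the base axis. Payload 3.1 kg.
Tool frame: the origin (TCP) lies between the finger pads; the fingertips stand 22 mm ahead of it and the grasp point (between the pads) lies 3 mm ahead of it; z points along the fingers, y is the line along which they close (so a half turn about z gives the same grasp; the last joint's range is limited). The gripper opens to 87 mm and grips with 3 to 60 N. Pads are 19 mm wide; open, the fingers measure 117 mm over their backs; the gripper's body (75 mm by 190 mm) begins 51 mm behind the grasp point.
Start: joints at [0.97, 0.527, 1.433, -0, 1.181, -0.178], TCP at [0.256, 0.57, 0.207] pointing down, gripper open.
Joint ranges: [-3.08, 3.08], [-0.75, 2.2], [0.22, 2.44], [-1.43, 4.57], [0, 2.65], [-2.85, 2.85]. Speed limits (rad/s): [2.79, 2.79, 3.14, 3.14, 3.14, 3.14].

## Interface

Orientations are given as a unit quaternion [x, y, z, w].
In Python, from rig import get_obs, camera, get_calibration, hand_in, cut_out gives the robot as it stands.
- The arm moves only by the shell command python3 -m inch 'ROWS' [OPENING] [FORCE]. ROWS is JSON, one flat list of numbers, 6 for each row, row after row: the shift along the tool's x, y, z scaled (see below), then the turn, a rotation vector about the tool's x, y, z scaled (see below). A call has 1 to 20 rows; each row is the pose to reach, as a shift and turn from the pose commanded when the call began, along the tool's axes at that moment; what a row does not reach only later rows make up. The controller multiplies each number of a shift by 0.08 m and each number of a turn by 90 degrees. A row lasts 1/12 s, in which the tool goes at most 41.7 mm and 7.16 degrees, less where a joint would pass 70% of its speed; a pose out of reach is approached as far as the arm can. A call with a number of a shift or a turn outside -1 to 1 is refused whole. A call with a gripper value outside its range is refused whole. OPENING is the finger opening in mm, from 0 to 87, set as the call begins (- or left out, the last holds). The fingers move at their own pace and stop on an object; FORCE is the grip in N (left out, the last holds). Time passes only in rows, so rows that repeat a pose let the fingers close. It gives the time, the measured TCP pose, the force, the opening and the grip force at its end, in the units of the state.
- get_obs(): the state, without advancing time (a new reading comes with each control period).
- camera(name): name is "scene" or "top" or "wrist"; returns the picture (420x560x3 uint8, red, green, blue); there is no depth.
- get_calibration(name): a dict with "vertical_fov" (degrees; the focal length in pixels is half the picture's height over the tangent of half this angle, whatever the lens; pixels are square), "cx", "cy" (the principal point, pixels), "T" (4x4, takes a point from camera to world coordinates). Camera axes: x right, y down, z forward; pixel columns grow to the right and rows downward; lengths in m; the calibration is good to about 2 mm. A picture is of the moment at which its call begins: read the wrist's pose just before it. get_calibration takes no time and is no camera call; for the wrist camera it gives the pose at the moment of the call.
- hand_in(): hands the job in; it is judged then, once.
Trained networks look in the newest picture that a camera, given by its name, has taken for a name from the list of things; names that differ only in an ending like _2 or _b are one class to them, and where a whole thing is asked for, a point or a joint stands for the part that bears it (a point fixed in the world has none). Each returns a list of dicts, best first, with "conf" (0 to 1); they miss things now and then, are a little off and sometimes report something else, mostly with a low value. They report only what shows in the picture. A call takes as long as a camera call.
- cut_out(camera, thing): "region" (420x560 bool, what is visible of it) and "bbox" ([left, top, right, bottom] in pixels, round what is visible of it).
The state is a dict: "time": time; "q": joint angles; "joint_velocities": joint speeds; "joint_torque": joint torques, N m; "position": TCP position; "tool_rot": TCP orientation; "ft_force": force on the tool from outside, world axes, zero at the start; "moment": the same for the moment, N m; "grip_width": finger opening in m; "grip_force": force on a finger pad.
Only numpy, scipy, OpenCV 4.12 (cv2) and the standard library are available. Lean on these libraries where they do the work, as an engineer would, in place of code of your own. Each camera call takes 0.05 s, during which the arm holds its last target. There are 200 camera calls.

## Task

Slide the clear cover of the stainless utensil case fully open, then draw the long wooden paddle out through that half opening, handle end first and tilted, because its blade lies under the cover that is screwed down; do not pry it against that cover. Finish while still holding the paddle in the gripper, still, with its whole length at least 6 cm above the top of the case, and with the cover still open. Leave the other things in the case and on the bench where they are.

Things in the scene. Friction and masses are not known exactly. Their poses are not given: they have to be found in the camera images.
- case_floor (a point): centre of the inner floor of the utensil case, a stainless box on the bench; the floor is 14 mm above the bench. z up, y along the case, x across. Inside 470 mm (y) by 270 mm (x). Tracks along both long sides rise to the top of the case, 98 mm above its floor; their lips leave x = -128 to +128 mm free. The half with y above 0 opens; the other is under the fixed cover
- end_rim (a point): middle of the rolled rim (8 mm thick, top 81 mm above the case's floor) on the low end wall of the opening half, over which the paddle's handle comes out; the wall's inner face is at y = +235 mm of the case, this point at +238 mm, 77 mm above the floor
- cover (a joint): the sliding clear cover, 246 mm along the case, 270 mm across, 86 to 93 mm above the case's floor. 0 is closed (spans y = -10 to +236 mm), 0.225 m is fully open, at its stop; it slides to the case's -y, over the fixed cover, and leaves an opening from y = 11 to 235 mm. It drags with about 1.5 N and stays where it is left
- cover_handle (a point): centre of the bar of the sliding cover's handle: a steel bar 12 mm thick running 90 mm along the case's x on two legs at its ends, bar centre 32 mm above the cover's upper face (125 mm above the case's floor). It moves with the cover; axes as the case's
- paddle_center (a point): middle of the long flat wooden paddle, 380 mm long, 10 mm above its flat underside, which starts lying on the case's floor. Its y axis runs along it from blade to handle, z up. It starts lengthwise in the case to within 0.06 rad, handle in the half that opens, blade in the other. About 0.16 kg, balanced some 15 mm to the blade side of this point
- handle_end (a point): end of the paddle's handle, on its centre line, 190 mm from paddle_center, 10 mm above the underside
- blade_end (a point): round end of the paddle's blade, on its centre line, 190 mm from paddle_center on the other side, 5.5 mm above the underside
- paddle: the paddle; origin on its underside below paddle_center. The handle, 26 mm wide and 20 mm thick, runs from y = -56 to +190 mm along it; the blade, 70 mm wide and 11 mm thick with a round end, from y = -190 to -70 mm. Undersides of handle and blade are flush
- fixed_cover: clear cover screwed down over the case's half with y below 0, from 78 to 84 mm above the case's floor; its free edge, an aluminium strip, lies across the case at y = 0. The origin of this body is under the middle of the case, at bench height
- stamp: bystander: small dark wooden stamp, 42 mm across and 50 mm high, standing in the case's covered half; origin under its foot
- cutter: bystander: steel ring cutter, 42 mm across and 30 mm high, standing in the case's opening half in the corner beside the handle (about x = +108, y = +195 mm of the case); origin at the centre of its underside
- cup: bystander: paper cup, 72 mm across, 85 mm high, beyond the case; origin at its underside
- scraper: bystander: bench scraper with a wooden grip lying to the right; origin in its steel blade
- spatula: bystander: short spatula lying to the right
- foam_trays: bystander: stack of white foam trays 120 x 180 x 53 mm to the left of the case; origin under it
- mould: bystander: dark wooden cake mould board 75 x 260 x 28 mm beyond the case; origin under it

How it is judged:
On the way, in this order (a step that is already met when the one before it is completed fails the run):
1. the sliding cover is fully open (within 12 mm of its stop) and the paddle still lies in the case (value of joint cover above 0.213 m and height (world z) of handle_end below 0.06 m), for 0.2 s.
2. the paddle stands tilted through the opening: handle end above the covers, blade end still inside under the fixed cover (z of handle_end in the frame of case_floor above 0.1 m and z of blade_end in the frame of case_floor below 0.078 m and y of blade_end in the frame of case_floor below -0.01 m), for 0.1 s.
At the end, for the whole second after the job is handed in: The paddle is held still in the fingers (over 2 N, under 0.04 m/s), both ends and the middle of its centre line more than 170 mm above the bench, i.e. 58 mm above the top of the case and above everything that could carry it; the sliding cover is still open by more than 205 mm (height (world z) of each of handle_end, blade_end, paddle_center above 0.17 m and contact force between paddle and the fingers above 2 N and linear speed of paddle below 0.04 m/s and angular speed of paddle below 0.3 rad/s and value of joint cover above 0.205 m); the arm keeps its last pose, push and grip.
It fails at once if a bystander in the case or on the bench is moved more than 30 mm (distance of any of stamp, cutter, cup, scraper, spatula, foam_trays, mould from where it was at the start of the episode above 0.03 m).
It fails at once if the paddle is pried against the fixed cover with more than 20 N (contact force between paddle and fixed_cover above 20 N).
It also fails if it takes over 53 s, if anything falls off the work surface, if the arm or the gripper's body presses on something with over 40 N, if the wrist force passes 120 N, or if a joint passes its speed limit or range.

## Working session

There is one attempt and no reset: what is moved stays moved. The work goes in short steps, Python scripts to look and compute and a shell command to move; the robot and the scene stay as the last step left them, time stands still between calls to the robot, and variables do not carry over. Pictures are saved under pics/ and viewed, at most 11 in all, crops included, and the job is handed in when it is done.

```bash
mkdir -p pics; ls; cat > h.py <<'E'
import numpy as np, cv2
from rig import *
from scipy.spatial.transform import Rotation as R
def ray(cam,px,cal=None):
    c=cal or get_calibration(cam); T=np.array(c["T"]); f=210/np.tan(np.radians(c["vertical_fov"])/2)
    d=T[:3,:3]@np.array([(px[0]-c["cx"])/f,(px[1]-c["cy"])/f,1.]); return T[:3,3],d/np.linalg.norm(d)
def atz(cam,px,z,cal=None):
    o,d=ray(cam,px,cal); return o+d*(z-o[2])/d[2]
def proj(cam,P,cal=None):
    c=cal or get_calibration(cam); T=np.array(c["T"]); f=210/np.tan(np.radians(c["vertical_fov"])/2)
    p=T[:3,:3].T@(np.array(P)-T[:3,3]); return np.array([c["cx"]+f*p[0]/p[2],c["cy"]+f*p[1]/p[2]])
def tri(rs):
    A=sum(np.eye(3)-np.outer(d,d) for o,d in rs); b=sum((np.eye(3)-np.outer(d,d))@o for o,d in rs); return np.linalg.solve(A,b)
E
python3 - <<'E'
from h import *
ims=[]
for n in ("top","scene","wrist"):
    im=camera(n); cv2.imwrite(f"pics/{n}0.png",im[:,:,::-1])
    c=get_calibration(n); print(n,c["vertical_fov"],c["cx"],c["cy"],np.round(c["T"],3).tolist())
    for t in ("cover_handle","paddle","cover","end_rim","fixed_cover","cutter","stamp"):
        try:
            for r in cut_out(n,t)[:2]:
                ys,xs=np.nonzero(r["region"]); print(n,t,round(r["conf"],2),r["bbox"],xs.mean().round(1),ys.mean().round(1),len(xs))
        except Exception as e: print(t,e)
o=get_obs(); print(o["time"],o["position"],o["tool_rot"])
E
```

```text
pics
top 55.104186763373136 274.4930707708898 203.0784022617118 [[0.011, -0.98, 0.196, 0.362], [-1.0, -0.016, -0.026, 0.022], [0.029, -0.196, -0.98, 1.071], [0.0, 0.0, 0.0, 1.0]]
top cover_handle 0.64 [153.3, 164.9, 267.8, 277.7] 212.4 220.7 10844
top cover 0.84 [155.2, 165.2, 267.6, 277.1] 212.5 220.5 10775
top end_rim 0.86 [137.4, 154.6, 354.9, 294.9] 247.6 224.1 24376
top fixed_cover 0.66 [259.5, 175.7, 349.6, 284.8] 304.4 227.9 8695
scene 47.89720860584637 280.82247111135035 214.73758676251907 [[-0.705, 0.531, -0.47, 1.112], [0.709, 0.528, -0.467, 0.562], [0.0, -0.663, -0.749, 0.988], [0.0, 0.0, 0.0, 1.0]]
scene cover_handle 0.82 [261.3, 184.6, 406.2, 297.0] 334.8 237.7 8680
scene paddle 0.51 [173.6, 129.9, 225.5, 156.9] 199.7 143.9 785
scene paddle 0.4 [354.4, 278.8, 366.5, 288.0] 360.9 281.1 98
scene cover 0.62 [262.3, 185.4, 405.7, 297.6] 334.8 237.9 8545
scene end_rim 0.84 [205.5, 142.8, 425.9, 329.3] 315.9 233.1 21463
scene end_rim 0.2 [355.0, 278.0, 362.0, 287.5] 359.8 281.2 70
scene fixed_cover 0.79 [219.2, 145.5, 333.4, 227.9] 273.3 187.5 4988
scene stamp 0.4 [204.6, 142.7, 424.4, 330.9] 315.8 232.9 21230
wrist 64.19718495880464 282.0992252002219 210.0612862084555 [[0.41, 0.879, 0.245, 0.191], [0.912, -0.396, -0.109, 0.599], [0.001, 0.268, -0.964, 0.385], [0.0, 0.0, 0.0, 1.0]]
1.2 [0.25641755 0.56996201 0.20747   ] [2.09835725e-01 9.77736656e-01 2.20790618e-05 9.82381959e-06]
```

```bash
python3 - <<'E'
import cv2
t=cv2.imread("pics/top0.png");cv2.imwrite("pics/t1.png",cv2.resize(t[140:310,120:370],None,fx=3.2,fy=3.2,interpolation=cv2.INTER_CUBIC)[:544,:800])
E
```

```text
(no output)
```

View pics/t1.png

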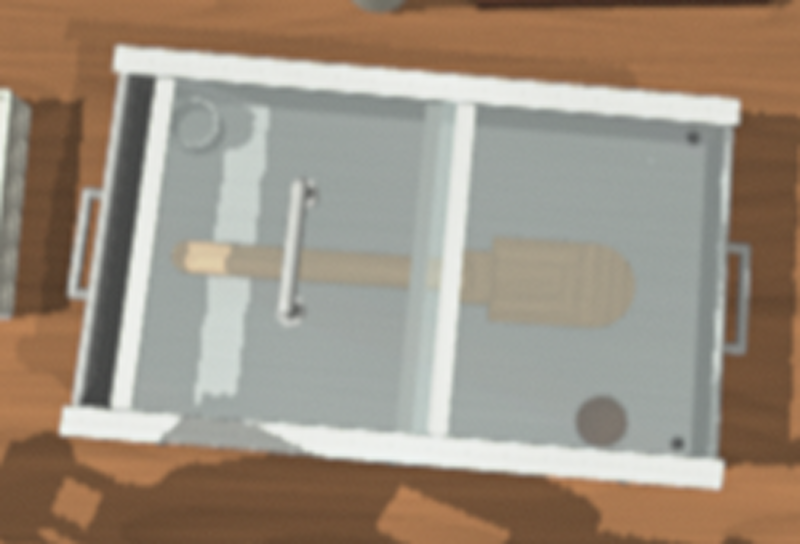

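View pics/scene0.png

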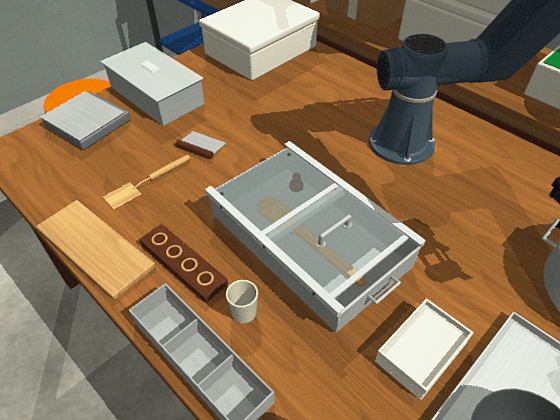

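The top view shows the case with its opening half on the left. The bar runs from crop (298,183) to (290,318), the cutter is at (197,125), the paddle handle end is at about (178,257), and the blade's round end is at (635,285). The scene view agrees, with the bar at about (320,241)–(350,220).

```bash
python3 - <<'E'
from h import *
t=lambda u,v:(u/3.2+120-.3,v/3.2+140-.3)
P=[("-y-x",t(722,485),(290,143)),("+y-x",t(62,430),(423,241)),("+y+x",t(118,46),(337,327)),("-y+x",t(740,102),(207,188)),("bar+x",t(298,183),(320,241)),("bar-x",t(290,316),(350,220))]
for n,a,b in P:
    p=tri([ray("top",a),ray("scene",b)]); print(n,p.round(4),"top@z",atz("top",a,.139 if 'bar' in n else .112).round(4),"sc@z",atz("scene",b,.139 if 'bar' in n else .112).round(4))
for n,a,z in [("hend",t(174,257),.024),("bend",t(636,285),.02),("neck",t(490,280),.024),("hmid",t(350,268),.034),("cutter",t(197,125),.044)]: print(n,atz("top",a,z).round(4))
im=cv2.imread("pics/scene0.png");cv2.imwrite("pics/s1.png",cv2.resize(im[130:335,200:430],None,fx=2.9,fy=2.9,interpolation=cv2.INTER_CUBIC))
E
```

```text
-y-x [ 0.3444 -0.1692  0.1043] top@z [ 0.3469 -0.1709  0.112 ] sc@z [ 0.3494 -0.1591  0.112 ]
+y-x [0.3812 0.311  0.1089] top@z [0.3809 0.3105 0.112 ] sc@z [0.3842 0.3115 0.112 ]
+y+x [0.6832 0.3014 0.0771] top@z [0.6731 0.2899 0.112 ] sc@z [0.6984 0.313  0.112 ]
-y+x [ 0.6344 -0.1883  0.1143] top@z [ 0.6375 -0.1918  0.112 ] sc@z [ 0.6317 -0.1866  0.112 ]
bar+x [0.5643 0.1456 0.1256] top@z [0.5616 0.1436 0.139 ] sc@z [0.5727 0.1523 0.139 ]
bar-x [0.4636 0.15   0.1215] top@z [0.4633 0.1454 0.139 ] sc@z [0.475  0.1605 0.139 ]
hend [0.5227 0.2569 0.024 ]
bend [ 0.5058 -0.122   0.02  ]
neck [ 0.5076 -0.0014  0.024 ]
hmid [0.5143 0.1124 0.034 ]
cutter [0.629  0.2402 0.044 ]
```

View pics/s1.png

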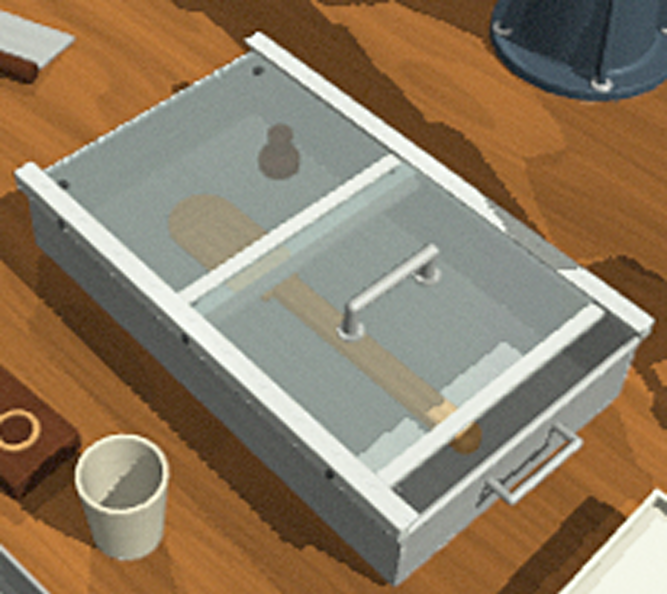

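```bash
for i in 1 2 3 4 5; do python3 -m inch '[-0.4,-0.28,-0.1,0,0,0,-0.82,-0.56,-0.2,0,0,0]' 87|tail -1; done; python3 -m inch '[-0.3,-0.2,0,0,0,-0.08,-0.5,-0.35,0,0,0,-0.15,-0.5,-0.35,0,0,0,-0.222,-0.5,-0.35,0,0,0,-0.222,-0.5,-0.35,0,0,0,-0.222]'
python3 - <<'E'
from h import *
o=get_obs();print(o["position"],R.from_quat(o["tool_rot"]).as_matrix().round(3).tolist())
cal=get_calibration("wrist");print(np.round(cal["T"],3)[:3,3])
im=camera("wrist");cv2.imwrite("pics/w1.png",im[:,:,::-1])
for t in ("cover_handle","paddle"):
    for r in cut_out("wrist",t)[:2]: print(t,round(r["conf"],2),r["bbox"])
s=lambda u,v:(u/2.9+200-.3,v/2.9+130-.3)
t=lambda u,v:(u/3.2+120-.3,v/3.2+140-.3)
P=[("-y-x",t(722,485),s(252,36)),("+y-x",t(62,430),s(652,324)),("+y+x",t(118,46),s(403,529)),("-y+x",t(740,102),s(18,172)),("bar+x",t(298,183),s(352,303)),("bar-x",t(290,316),s(434,250))]
for n,a,b in P:
    p=tri([ray("top",a),ray("scene",b)]); print(n,p.round(4),"sc@z",atz("scene",b,.139 if 'bar' in n else .112).round(4))
E
```

```text
grip_force: 0.0
grip_force: 0.0
grip_force: 0.0
grip_force: 0.0
grip_force: 0.0
time: 2.45
position: [0.4885, 0.189, 0.2874]
tool_rot: [0.039, 0.999, 0.0, -0.0]
ft_force: [0.2, -0.1, -0.0]
grip_width: 0.0866
grip_force: 0.0
[0.48848291 0.18900283 0.28741902] [[-0.997, 0.078, -0.0], [0.078, 0.997, 0.0], [0.0, 0.0, -1.0]]
[0.417 0.194 0.465]
cover_handle 0.96 [120.1, 90.4, 363.1, 316.0]
paddle 0.65 [2.2, 68.0, 395.5, 333.0]
-y-x [ 0.3474 -0.1731  0.1056] sc@z [ 0.3534 -0.1688  0.112 ]
+y-x [0.3803 0.3127 0.108 ] sc@z [0.3827 0.3148 0.112 ]
+y+x [0.6715 0.2916 0.1129] sc@z [0.6697 0.2932 0.112 ]
-y+x [ 0.6362 -0.19    0.1102] sc@z [ 0.6361 -0.1857  0.112 ]
bar+x [0.5601 0.1432 0.1449] sc@z [0.5559 0.1406 0.139 ]
bar-x [0.463  0.1473 0.1338] sc@z [0.466  0.1511 0.139 ]
```

View pics/w1.png

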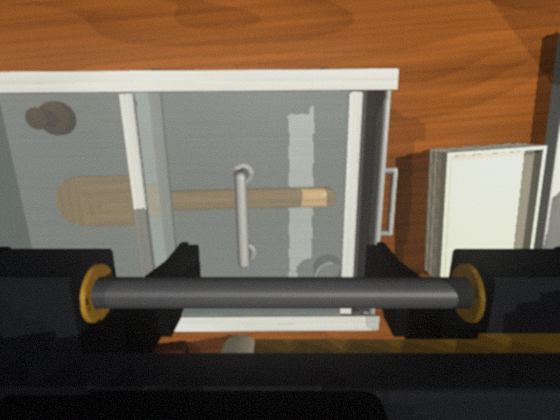

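The wrist view shows the bar from (240,171) to (243,264), the paddle handle end at (328,197), the blade end at (58,200), and the case corner at (397,75).

```bash
python3 - <<'E'
from h import *
t=lambda u,v:(u/3.2+120-.3,v/3.2+140-.3)
for n,a,w,z in [("bar-x",t(290,316),(240,171),.139),("bar+x",t(298,183),(243,264),.139),("hend",t(174,257),(328,197),.024),("bend",t(636,285),(58,200),.02),("neck",t(490,280),(138,198),.024),("+y-x",t(62,430),(397,75),.112),("cutter",t(197,125),(327,268),.044)]:
    print(n,tri([ray("top",a),ray("wrist",w)]).round(4),atz("wrist",w,z).round(4),atz("top",a,z).round(4))
E
```

```text
bar-x [0.4657 0.1476 0.1227] [0.4639 0.1499 0.139 ] [0.4633 0.1454 0.139 ]
bar+x [0.5607 0.1431 0.143 ] [0.5624 0.1424 0.139 ] [0.5616 0.1436 0.139 ]
hend [0.5132 0.2437 0.0769] [0.5248 0.2489 0.024 ] [0.5227 0.2569 0.024 ]
bend [ 0.5051 -0.123   0.0139] [ 0.5024 -0.1187  0.02  ] [ 0.5058 -0.122   0.02  ]
neck [ 0.505  -0.0013  0.0371] [ 0.5069 -0.0073  0.024 ] [ 0.5076 -0.0014  0.024 ]
+y-x [0.3817 0.3218 0.0759] [0.385  0.3104 0.112 ] [0.3809 0.3105 0.112 ]
cutter [0.6376 0.2465 0.0083] [0.6196 0.2413 0.044 ] [0.629  0.2402 0.044 ]
```

```bash
python3 -m inch '[-0.2,-0.3,0.4,0,0,0,-0.347,-0.512,0.8,0,0,0,-0.347,-0.512,0.9,0,0,0]' 60|tail -5;  python3 -m inch '[0,0,0.3,0,0,0,0,0,0.6,0,0,0,0,0,0.8,0,0,0,0,0,0.917,0,0,0,0,0,0.917,0,0,0]' 60|tail -5; python3 -m inch '[0,0,0,0,0,0,0,0,0,0,0,0,0,0,0,0,0,0,0,0,0,0,0,0,0,0,0,0,0,0,0,0,0,0,0,0]' 4 30
python3 - <<'E'
from h import *
cv2.imwrite("pics/top1.png",camera("top")[100:330,100:400,::-1])
E
```

```text
position: [0.5124, 0.1443, 0.2117]
tool_rot: [0.038, 0.999, -0.001, -0.003]
ft_force: [-0.6, -0.7, -1.1]
grip_width: 0.0741
grip_force: 0.0
position: [0.5116, 0.147, 0.1405]
tool_rot: [0.037, 0.999, -0.0, -0.002]
ft_force: [-0.5, -0.2, -0.2]
grip_width: 0.0604
grip_force: 0.0
time: 3.77
position: [0.5136, 0.1463, 0.1427]
tool_rot: [0.037, 0.999, 0.0, 0.001]
ft_force: [-0.5, 0.8, 0.3]
grip_width: 0.0277
grip_force: 0.0
```

```bash
python3 -m inch '[0,0,0,0,0,0,0,0,0,0,0,0,0,0,0,0,0,0,0,0,0,0,0,0,0,0,0,0,0,0,0,0,0,0,0,0]' 4 30 | tail -4; python3 -m inch '[0,-0.15,0,0,0,0,0,-0.3,0,0,0,0,0,-0.5,0,0,0,0,0,-0.7,0,0,0,0,0,-0.85,0,0,0,0,0,-0.85,0,0,0,0]'
```

```text
tool_rot: [0.037, 0.999, -0.0, -0.0]
ft_force: [-0.8, -0.7, -0.4]
grip_width: 0.0043
grip_force: 0.0
time: 4.82
position: [0.5081, 0.0757, 0.1421]
tool_rot: [0.039, 0.999, -0.0, -0.0]
ft_force: [0.4, -0.2, 0.3]
grip_width: 0.0037
grip_force: 0.0
```

```bash
python3 - <<'E'
from h import *
a=camera("top")[130:310,100:380,::-1];b=camera("scene")[130:330,190:440,::-1]
c=np.zeros((400,800,3),np.uint8);f=cv2.resize(a,(400,257));c[:257,:400]=f;c[:320,400:]=cv2.resize(b,(400,320))
cv2.imwrite("pics/m.png",c)
E
```

```text
(no output)
```

View pics/m.png

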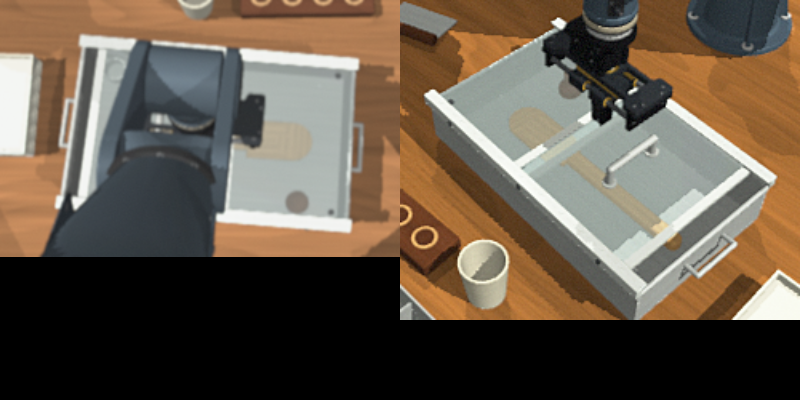

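```bash
python3 - <<'E'
from h import *
o=get_obs();p=o["position"];Rm=R.from_quat(o["tool_rot"]).as_matrix();print(p,o["q"],Rm.round(3).tolist())
for d in (0,.022): print("tip",d,proj("scene",p+Rm[:,2]*d),proj("top",p+Rm[:,2]*d))
for z in (.139,.13,.12): print(z,proj("scene",(.513,.146,z)),proj("top",(.513,.146,z)))
a=camera("scene")[175:265,270:370,::-1];cv2.imwrite("pics/z.png",cv2.resize(a,None,fx=6,fy=6,interpolation=cv2.INTER_CUBIC))
for r in cut_out("scene","cover_handle")[:2]: print(r["conf"],r["bbox"])
E
```

```text
[0.50820984 0.07768938 0.14213684] [-6.61238015e-02  4.74291312e-01  1.77468831e+00  4.00094581e-04
  8.92665241e-01 -1.56102346e+00] [[-0.997, 0.076, -0.0], [0.076, 0.997, 0.0], [0.0, 0.0, -1.0]]
tip 0 [314.78841347 208.26842794] [240.11811729 219.47762433]
tip 0.022 [314.3065711  214.30280132] [240.62462265 220.9187529 ]
0.139 [334.91907913 225.38937859] [210.94805811 217.2115917 ]
0.13 [334.59239061 227.84596033] [211.42996352 217.8286295 ]
0.12 [334.23398947 230.54100982] [211.95501182 218.500908  ]
0.76 [262.1, 192.9, 406.0, 298.8]
0.29 [373.2, 302.2, 472.9, 398.7]
```

View pics/z.png

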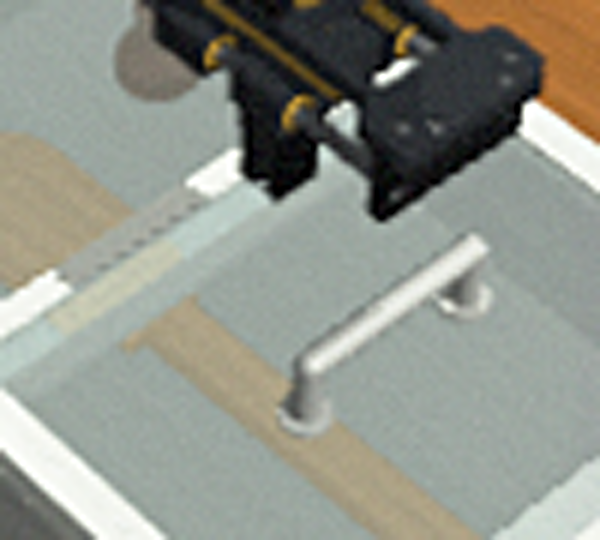

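```bash
python3 -m inch '[0,0,-0.3,0,0,0,0,0,-0.5,0,0,0,0,0.4,-0.5,0,0,0,0,0.857,-0.5,0,0,0,0,0.857,-0.5,0,0,0,0,0.857,-0.5,0,0,0,0,0.857,-0.5,0,0,0,0,0.857,-0.5,0,0,0]' 60|tail -5;  python3 -m inch '[0,0,0.2,0,0,0,0,0,0.4,0,0,0,0,0,0.5,0,0,0,0,0,0.55,0,0,0,0,0,0.55,0,0,0]' 60|tail -5; for i in 1 2 ; do python3 -m inch '[0,0,0.03,0,0,0,0,0,0.06,0,0,0,0,0,0.06,0,0,0]' |sed -n '2p;4p'; done
```

```text
position: [0.513, 0.1465, 0.1819]
tool_rot: [0.037, 0.999, -0.0, -0.0]
ft_force: [0.9, 0.0, 0.7]
grip_width: 0.0496
grip_force: 0.0
position: [0.5127, 0.1461, 0.1372]
tool_rot: [0.038, 0.999, -0.0, -0.001]
ft_force: [-0.3, 0.6, 0.2]
grip_width: 0.0597
grip_force: 0.0
position: [0.5135, 0.1468, 0.1335]
ft_force: [-0.0, 0.1, 0.2]
position: [0.513, 0.1468, 0.1282]
ft_force: [0.2, 0.1, -1.1]
```

```bash
for i in 1 2 ; do python3 -m inch '[0,0,0.03,0,0,0,0,0,0.05,0,0,0,0,0,0.05,0,0,0]' |sed -n '2p;4p'; done
python3 - <<'E'
from h import *
a=camera("scene")[165:265,270:400,::-1];cv2.imwrite("pics/z2.png",cv2.resize(a,None,fx=6,fy=6,interpolation=cv2.INTER_CUBIC))
E
```

```text
position: [0.513, 0.1468, 0.1241]
ft_force: [-0.0, -0.0, 0.6]
position: [0.513, 0.1468, 0.1201]
ft_force: [0.3, 1.0, -0.1]
```

View pics/z2.png

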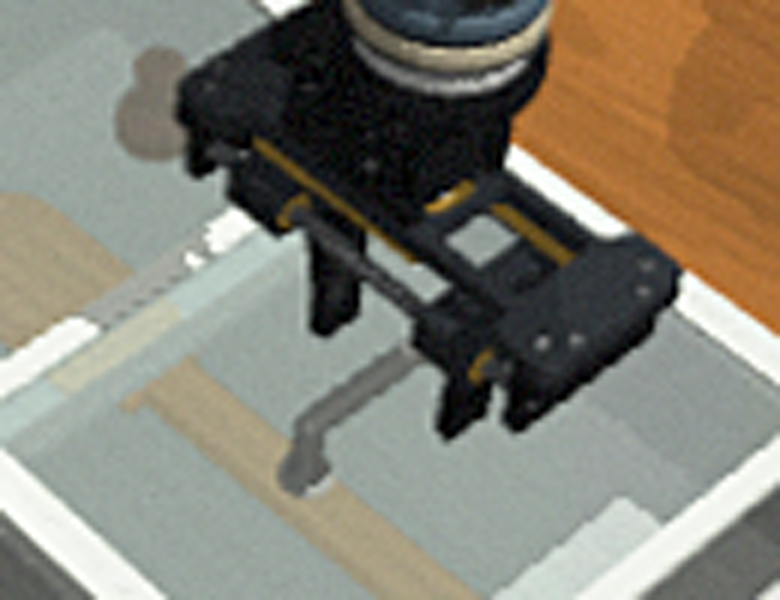

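Both fingertips straddle the bar, at (335,330) and (455,435). They sit about 22 mm higher than the stated tool geometry implies, so I'll correct depth by contact.

```bash
python3 -m inch '[0,0,0.03,0,0,0,0,0,0.05,0,0,0,0,0,0.05,0,0,0]' |sed -n '2p;4p'; python3 -m inch '[0,0,0,0,0,0,0,0,0,0,0,0,0,0,0,0,0,0,0,0,0,0,0,0,0,0,0,0,0,0,0,0,0,0,0,0,0,0,0,0,0,0,0,0,0,0,0,0,0,0,0,0,0,0]' 4 30
```

```text
position: [0.513, 0.1468, 0.1161]
ft_force: [-0.2, -0.2, 0.1]
time: 8.15
position: [0.5133, 0.1467, 0.1165]
tool_rot: [0.037, 0.999, -0.0, -0.0]
ft_force: [0.3, -0.7, 0.3]
grip_width: 0.0108
grip_force: 30.0
```

```bash
for i in 1 2; do python3 -m inch '[0,-0.15,0,0,0,0,0,-0.3,0,0,0,0,0,-0.5,0,0,0,0,0,-0.7,0,0,0,0,0,-0.9,0,0,0,0,0,-1,0,0,0,0,0,-1,0,0,0,0]' | sed -n '2p;4,6p'; done; python3 -m inch '[0,-0.1,0,0,0,0,0,-0.2,0,0,0,0,0,-0.25,0,0,0,0,0,-0.25,0,0,0,0]' | sed -n '2p;4,6p'
```

```text
position: [0.5075, 0.0644, 0.1165]
ft_force: [0.0, -1.6, -1.4]
grip_width: 0.0108
grip_force: 30.0
position: [0.502, -0.0149, 0.1165]
ft_force: [2.2, -1.8, -2.8]
grip_width: 0.0113
grip_force: 30.0
position: [0.5006, -0.0338, 0.1165]
ft_force: [3.8, -1.5, -4.3]
grip_width: 0.0106
grip_force: 30.0
```

```bash
for i in 1 2 3 4; do python3 -m inch '[-0.01,-0.06,0,0,0,0,-0.015,-0.12,0,0,0,0,-0.015,-0.12,0,0,0,0]' | sed -n '2p;4,4p'; done
```

```text
position: [0.5, -0.0429, 0.1165]
ft_force: [2.2, -1.0, -2.1]
position: [0.4994, -0.051, 0.1165]
ft_force: [-0.1, 5.0, 2.5]
position: [0.4992, -0.051, 0.1163]
ft_force: [6.5, 34.9, 6.6]
position: [0.4988, -0.053, 0.1161]
ft_force: [11.5, 59.1, 9.3]
```

```bash
python3 -m inch '[0.02,0.1,0,0,0,0,0.04,0.2,0,0,0,0,0.04,0.22,0,0,0,0,0.04,0.22,0,0,0,0]' | sed -n '2p;4,4p'
```

```text
position: [0.4992, -0.0511, 0.1163]
ft_force: [4.3, 9.0, -0.3]
```

```bash
python3 -m inch '[0,0,0,0,0,0,0,0,0,0,0,0,0,0,0,0,0,0,0,0,0,0,0,0]' 60 | sed -n '2p;4,5p';  python3 -m inch '[0,0,-0.2,0,0,0,0,0,-0.5,0,0,0,0,0,-0.8,0,0,0,0,0,-1,0,0,0]' 87| sed -n '2p;4,5p'; python3 -m inch '[0,0,-0.4,0,0,0,0,0.4,-0.9,0,0,0,0,0.8,-1,0,0,0]' | sed -n '2p;4,5p'; python3 -m inch '[0,0.4,0,0,0,0.05,0,0.8,0,0,0,0.1,0,0.8,0,0,0,0.2,0,0.8,0,0,0,0.3]' >/dev/null; python3 -m inch '[-0.02,0,0,0,0,0.08,-0.05,0,0,0,0,0.16,-0.05,0,0,0,0,0.24,-0.05,0,0,0,0,0.32,-0.05,0,0,0,0,0.4,-0.05,0,0,0,0,0.48,-0.05,0,0,0,0,0.56,-0.05,0,0,0,0,0.64,-0.05,0,0,0,0,0.68,-0.05,0,0,0,0,0.68,-0.05,0,0,0,0,0.68]' | tail -6
python3 - <<'E'
from h import *
im=camera("wrist");cv2.imwrite("pics/w2.png",im[:,:,::-1])
o=get_obs();print(o["position"],R.from_quat(o["tool_rot"]).as_matrix().round(3).tolist(),o["q"].round(3))
for c in ("wrist","top"):
  if c=="top": camera(c)
  for t in ("paddle","cutter"):
    for r in cut_out(c,t)[:1]: print(c,t,round(r["conf"],2),r["bbox"])
E
```

```text
position: [0.4996, -0.0545, 0.1165]
ft_force: [-0.2, 0.6, -0.8]
grip_width: 0.0303
position: [0.5003, -0.0547, 0.1983]
ft_force: [0.2, -0.7, -0.7]
grip_width: 0.0566
position: [0.5069, 0.0072, 0.2804]
ft_force: [1.0, 0.8, -0.3]
grip_width: 0.0762
time: 13.15
position: [0.5128, 0.0715, 0.2764]
tool_rot: [0.699, 0.715, -0.0, -0.0]
ft_force: [-0.0, 0.0, -0.2]
grip_width: 0.0869
grip_force: 0.0
[0.51283327 0.07162893 0.27638762] [[-0.023, 1.0, -0.001], [1.0, 0.023, -0.0], [-0.0, -0.001, -1.0]] [-7.70e-02  3.02e-01  1.61e+00 -1.00e-03  1.23e+00 -9.90e-02]
wrist paddle 0.67 [271.7, 11.5, 306.0, 189.1]
wrist cutter 0.98 [368.6, 6.6, 414.7, 50.0]
top paddle 0.76 [185.6, 211.9, 214.6, 226.1]
```

View pics/w2.png

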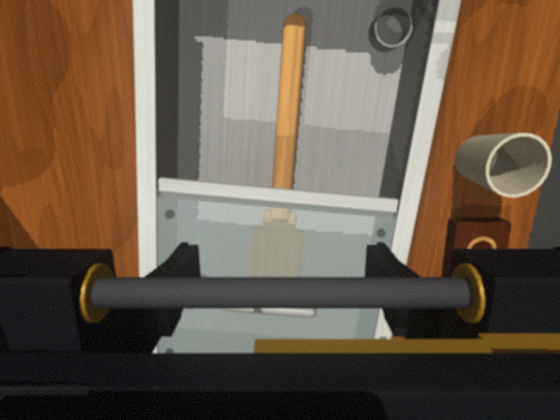

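The wrist view shows the open half: handle end at (294,13), handle meeting the cover edge at (283,190), cover edge from (158,185) to (398,203), and cutter at (392,28).

```bash
python3 - <<'E'
from h import *
for n,w,z in [("hend",(294,13),.024),("hedge",(283,190),.034),("hcolour",(286,133),.034),("coverL",(158,181),.107),("coverR",(398,199),.107)]:
    print(n,atz("wrist",w,z).round(4))
print(proj("wrist",(.5232,.2569,.024)))
r=cut_out("top","paddle")[0]["region"];ys,xs=np.nonzero(r)
for x in range(186,216,4):
    k=ys[xs==x]
    if len(k): print(x,k.min(),k.max(),atz("top",(x+.0,(k.min()+k.max())/2),.034).round(4))
w=cut_out("wrist","paddle")[0]["region"];ys,xs=np.nonzero(w)
for y in range(14,190,35):
    k=xs[ys==y]
    if len(k): print(y,k.min(),k.max(),[atz("wrist",(v,y),.034).round(4).tolist() for v in (k.min()-.5,k.max()+.5)])
E
```

```text
hend [0.5239 0.26   0.024 ]
hedge [0.5159 0.0551 0.034 ]
hcolour [0.5179 0.1263 0.034 ]
coverL [0.384  0.0774 0.107 ]
coverR [0.6379 0.0635 0.107 ]
[293.32231835  16.05898125]
186 217 225 [0.519  0.2238 0.034 ]
190 216 226 [0.5192 0.2135 0.034 ]
194 217 226 [0.518  0.2032 0.034 ]
198 217 226 [0.5182 0.1928 0.034 ]
202 217 227 [0.5171 0.1825 0.034 ]
206 217 227 [0.5172 0.1722 0.034 ]
210 218 227 [0.5161 0.1618 0.034 ]
214 218 223 [0.5215 0.1517 0.034 ]
14 290 299 [[0.5187, 0.2563, 0.034], [0.5299, 0.2566, 0.034]]
49 282 304 [[0.5105, 0.2203, 0.034], [0.5369, 0.2209, 0.034]]
84 280 301 [[0.5089, 0.1825, 0.034], [0.5348, 0.183, 0.034]]
119 277 298 [[0.5061, 0.1426, 0.034], [0.5327, 0.1432, 0.034]]
154 275 294 [[0.5043, 0.1006, 0.034], [0.5292, 0.1011, 0.034]]
189 290 292 [[0.5242, 0.0566, 0.034], [0.528, 0.0567, 0.034]]
```

```bash
python3 -m inch '[0.3,0.04,0,0,0,0.02,0.6,0.096,0,0,0,0.048,0.79,0.096,0,0,0,0.048,0.79,0.096,0,0,0,0.048]' 60 | sed -n '2,3p'; python3 -m inch '[0,0,0.3,0,0,0,0,0,0.7,0,0,0,0,0,1,0,0,0]' >/dev/null; python3 -m inch '[0,0,0.4,0,0,0,0,0,0.8,0,0,0,0,0,0.9,0,0,0,0,0,0.9,0,0,0]' | sed -n '2,4p'; python3 -m inch '[0,0,0.2,0,0,0,0,0,0.5,0,0,0,0,0,0.7,0,0,0,0,0,0.8,0,0,0,0,0,0.8,0,0,0,0,0,0.8,0,0,0]' | sed -n '1,4p'
```

```text
position: [0.5192, 0.1381, 0.2765]
tool_rot: [0.725, 0.689, 0.0, -0.0]
position: [0.5174, 0.1349, 0.1223]
tool_rot: [0.726, 0.688, -0.002, -0.002]
ft_force: [0.2, -0.4, 0.1]
time: 14.97
position: [0.5205, 0.1355, 0.0617]
tool_rot: [0.726, 0.688, 0.001, 0.001]
ft_force: [0.5, -0.0, 0.5]
```

```bash
python3 -m inch '[0,0,0.1,0,0,0,0,0,0.25,0,0,0,0,0,0.3,0,0,0,0,0,0.3,0,0,0]' | sed -n '2p;4p'; for i in 1 2 3 4; do python3 -m inch '[0,0,0.03,0,0,0,0,0,0.05,0,0,0,0,0,0.05,0,0,0]' | sed -n '2p;4p';done
```

```text
position: [0.5191, 0.1356, 0.0362]
ft_force: [-0.2, -0.7, -0.4]
position: [0.5196, 0.1356, 0.0327]
ft_force: [-0.4, -0.3, -0.3]
position: [0.5192, 0.1356, 0.0283]
ft_force: [0.5, 0.3, 1.1]
position: [0.5191, 0.1356, 0.0241]
ft_force: [0.2, -0.4, 0.6]
position: [0.5191, 0.1356, 0.0201]
ft_force: [0.5, 0.9, 0.3]
```

```bash
for i in 1 2 3 4; do python3 -m inch '[0,0,0.025,0,0,0,0,0,0.04,0,0,0,0,0,0.04,0,0,0]' | sed -n '2p;4p';done
```

```text
position: [0.5192, 0.1356, 0.017]
ft_force: [-0.6, -0.4, -0.5]
position: [0.5192, 0.1356, 0.0138]
ft_force: [-0.4, 0.0, -0.1]
position: [0.5192, 0.1356, 0.0106]
ft_force: [-1.1, 0.1, 0.3]
position: [0.5192, 0.1356, 0.0074]
ft_force: [-0.1, -0.1, -0.7]
```

```bash
for i in 1 2 3 4; do python3 -m inch '[0,0,0.015,0,0,0,0,0,0.03,0,0,0,0,0,0.03,0,0,0]' | sed -n '2p;4p';done
```

```text
position: [0.5193, 0.1356, 0.0051]
ft_force: [-0.4, -0.4, 0.5]
position: [0.5192, 0.1356, 0.0027]
ft_force: [-1.2, -0.2, -0.1]
position: [0.5192, 0.1356, 0.0003]
ft_force: [0.5, 0.7, 0.4]
position: [0.5195, 0.1356, -0.0007]
ft_force: [-0.4, -1.2, 10.3]
```

```bash
python3 -m inch '[0,0,-0.04,0,0,0,0,0,-0.06,0,0,0,0,0,-0.06,0,0,0]' | sed -n '2p;4p'; python3 -m inch '[0,0,-0.01,0,0,0,0,0,-0.01,0,0,0,0,0,-0.01,0,0,0,0,0,-0.01,0,0,0,0,0,-0.01,0,0,0,0,0,-0.01,0,0,0,0,0,-0.01,0,0,0,0,0,-0.01,0,0,0]' 10 60
```

```text
position: [0.5196, 0.1356, 0.0032]
ft_force: [0.0, -0.9, 1.4]
time: 19.22
position: [0.5188, 0.1356, 0.0035]
tool_rot: [0.726, 0.688, -0.0, -0.0]
ft_force: [-0.3, 0.0, -0.5]
grip_width: 0.0251
grip_force: 60.0
```

```bash
python3 -m inch '[0,0,-0.03,0,0,0,0,0,-0.06,0,0,0,0,0,-0.06,0,0,0,0.02,0,-0.15,0,0.02,0,0.03,0,-0.24,0,0.039,0,0.05,0,-0.35,0,0.058,0,0.07,0,-0.45,0,0.078,0,0.09,0,-0.55,0,0.097,0,0.11,0,-0.66,0,0.117,0,0.13,0,-0.76,0,0.136,0,0.15,0,-0.8625,0,0.1556,0,0.15,0,-0.8625,0,0.1556,0,0.15,0,-0.8625,0,0.1556,0]'
python3 - <<'E'
from h import *
a=camera("scene")[100:340,200:500,::-1];b=camera("top")[130:310,100:380,::-1]
cv2.imwrite("pics/s3.png",np.hstack([cv2.resize(a,(400,320)),cv2.copyMakeBorder(cv2.resize(b,(400,257)),0,63,0,0,0)]))
E
```

```text
time: 20.3
position: [0.5204, 0.147, 0.0729]
tool_rot: [0.721, 0.682, 0.089, -0.083]
ft_force: [0.0, 0.7, -2.1]
grip_width: 0.0253
grip_force: 60.0
```

View pics/s3.png

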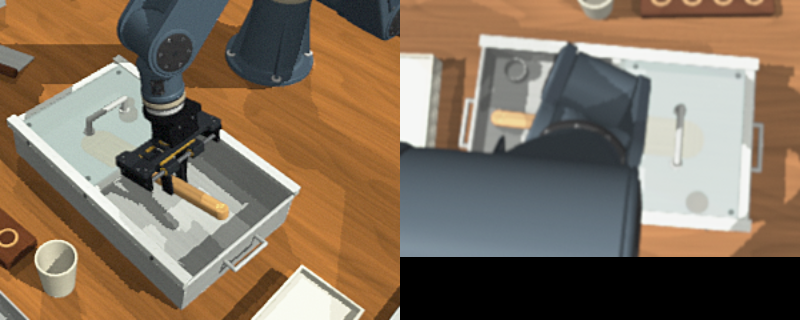

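The paddle is tilted up through the opening: handle end at (218,210) in the scene half and (495,118) in the top half. Nothing else has moved.

```bash
python3 - <<'E'
from h import *
print(tri([ray("scene",(363.5,257.5)),ray("top",(166.5,212.6))]))
E
python3 -m inch '[0.08,0,-0.035,0,0.011,0,0.16,0,-0.07,0,0.022,0,0.24,0,-0.105,0,0.033,0,0.32,0,-0.14,0,0.044,0,0.4,0,-0.18,0,0.056,0,0.479,0,-0.215,0,0.067,0,0.479,0,-0.215,0,0.067,0,0.479,0,-0.215,0,0.067,0,0.479,0,-0.215,0,0.067,0]'
```

```text
[0.52707418 0.24978002 0.12464972]
time: 21.15
position: [0.5218, 0.1805, 0.0986]
tool_rot: [0.715, 0.677, 0.126, -0.12]
ft_force: [-0.3, 0.2, -2.2]
grip_width: 0.0254
grip_force: 60.0
```

```bash
for i in 1 2; do python3 -m inch '[0.1,0,0,0,0,0,0.25,0,0,0,0,0,0.4,0,0,0,0,0,0.55,0,0,0,0,0,0.7,0,0,0,0,0,0.85,0,0,0,0,0,1,0,0,0,0,0,1,0,0,0,0,0]' | sed -n '1,6p'; done; python3 -m inch '[0.1,0,0,0,0,0,0.2,0,0,0,0,0,0.2,0,0,0,0,0,0.2,0,0,0,0,0]'
python3 - <<'E'
from h import *
a=camera("scene");t=camera("top")
cv2.imwrite("pics/s4.png",np.hstack([cv2.resize(a[80:380,180:560],(400,316)),cv2.resize(t[90:390,0:380],(400,316))])[:,:,::-1])
E
```

```text
time: 21.82
position: [0.5259, 0.2578, 0.1269]
tool_rot: [0.714, 0.678, 0.127, -0.12]
ft_force: [0.2, -0.6, -1.9]
grip_width: 0.0255
grip_force: 60.0
time: 22.48
position: [0.5301, 0.3323, 0.1542]
tool_rot: [0.714, 0.678, 0.127, -0.12]
ft_force: [0.3, -0.2, -1.7]
grip_width: 0.0253
grip_force: 60.0
time: 22.82
position: [0.5307, 0.3457, 0.1589]
tool_rot: [0.715, 0.677, 0.126, -0.12]
ft_force: [-0.5, 0.5, -2.1]
grip_width: 0.0256
grip_force: 60.0
```

View pics/s4.png

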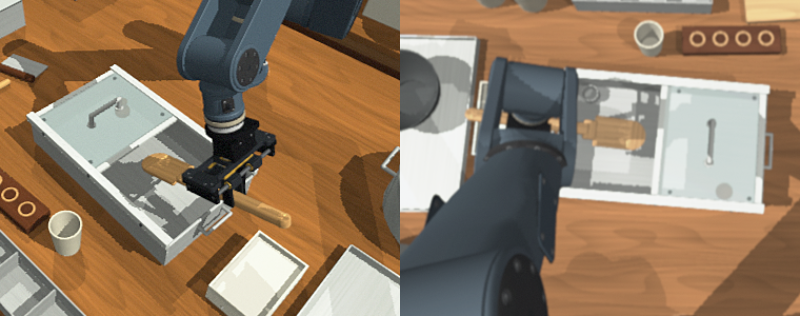

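The blade end, at (645,135) in the top half, is clear of the cover edge at (657), and the handle is past the rim. Now lifting straight up.

```bash
for i in 1 2; do python3 -m inch '[0.034,0,-0.094,0,0,0,0.086,0,-0.235,0,0,0,0.137,0,-0.376,0,0,0,0.188,0,-0.517,0,0,0,0.24,0,-0.658,0,0,0,0.29,0,-0.8,0,0,0,0.342,0,-0.94,0,0,0,0.342,0,-0.94,0,0,0]' | sed -n '1,6p'; done; python3 -m inch '[0,0,0,0,0,0,0,0,0,0,0,0,0,0,0,0,0,0,0,0,0,0,0,0,0,0,0,0,0,0,0,0,0,0,0,0]'
python3 - <<'E'
from h import *
a=camera("scene");t=camera("top")
cv2.imwrite("pics/s5.png",np.hstack([cv2.resize(a[80:380,180:560],(400,316)),cv2.resize(t[90:390,0:380],(400,316))])[:,:,::-1])
print(get_obs()["joint_velocities"].round(3))
for r in cut_out("top","paddle")[:2]:print(r["conf"],r["bbox"])
E
```

```text
time: 23.58
position: [0.5328, 0.3462, 0.2434]
tool_rot: [0.714, 0.678, 0.13, -0.118]
ft_force: [1.1, -0.4, -1.3]
grip_width: 0.0255
grip_force: 60.0
time: 24.25
position: [0.5319, 0.3459, 0.3218]
tool_rot: [0.714, 0.677, 0.128, -0.119]
ft_force: [0.4, 0.6, -1.5]
grip_width: 0.0254
grip_force: 60.0
time: 24.75
position: [0.5305, 0.3455, 0.3184]
tool_rot: [0.715, 0.677, 0.126, -0.12]
ft_force: [0.1, 0.5, -1.4]
grip_width: 0.0254
grip_force: 60.0
[ 0.001 -0.003 -0.002 -0.002 -0.002  0.   ]
0.83 [49.0, 172.1, 225.5, 221.0]
```

View pics/s5.png

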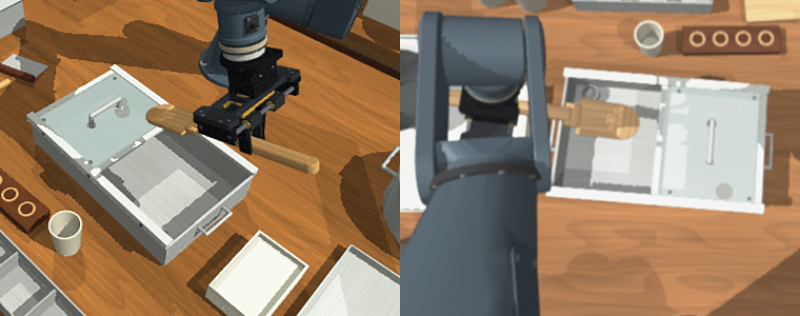

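The paddle hangs in the air: blade end at scene (147,117) and top (638,130), cover still open. I'll check its height, then hand in.

```bash
python3 - <<'E'
from h import *
p=tri([ray("scene",(319.6,191)),ray("top",(225.8,213))]);print(p)
q=tri([ray("scene",(483,238)),ray("top",(49,192))]);print(q)
if p[2]>.2: print(hand_in())
E
```

```text
[0.51314644 0.09923508 0.21986035]
[0.51349546 0.43374092 0.34441264]
the job is handed in; nothing more can be done
None
```

The cover is slid fully open to its stop and the paddle is out of the case, held still in the gripper: its lowest point, the blade end, measures about 0.22 m above the bench (the limit is 0.17 m). The job is handed in; it returned no verdict.

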